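Draw the drying board out to its line and hold it for unloading

TASK

Two decorated mugs stand on the pull-out board of the wooden drying rack, under its upper shelf, and I want to lift them off. Open the board's latch by turning its black knob a quarter turn anticlockwise until it clicks over, then grip the upright batten on the board's end and draw the board straight out, without upsetting the mugs, until the pencil line across it comes level with the rack's front edge. So far out the loaded board would tip: finish while still gripping it there, level and still, with both mugs standing on it, and leave the plate, the pencil tin and the glue jar where they are.

Things in the scene. Friction and masses are not known exactly. Their poses are not given: they have to be found in the camera images.
- rack: Low rack of light wood, fixed; 400 mm deep, 266 wide. Origin on the table under the middle of the front edge; x level into the rack, y to the left seen from the front, z up. The board lies loose on ledges 60 mm high, between side rails 84 mm high (3 mm play each side), nothing above holding it down. The slatted upper shelf, 180 to 190 mm high (goods on it to 225), begins 153 mm behind the front edge.
- rack_edge (a point): Middle of the rack's front edge (where cross rail, ledges and side rails all end), 60 mm above the table, level with the board's underside; axes as the rack's.
- latch (a joint): Latch knob's angle, rad: 0 shut, 1.571 open, turning anticlockwise seen from above about an upright axis. A sprung detent pushes it back to 0 before half-way (0.785) and snaps it on to 1.571 after that; hardest at about 0.25 (0.11 N m). It stays open when let go.
- latch_grip (a point): Centre of the knob's black grip bar (46 mm long, 12 thick, 30 high), on the knob's axis, 127 mm above the table, over the left side rail, 22 mm behind the front edge. The point turns with the knob: bar along its y (shut: the rack's y; open: the rack's x). Below, 87 to 96 mm high, a D-shaped steel plate (radius 28 mm) blocks the batten's left end when shut; open, the board passes its flat.
- board_grip (a point): Centre of the upright batten flush with the outer end of the plywood board (320 x 200 x 12 mm, about 0.45 kg): 18 mm thick along x, 200 along y, 35 high above the board's top. 89.5 mm above the table as it lies; axes: x to the board's inner end, z up. At first the batten's outer face is 44 to 60 mm inside the rack's front edge; the mugs begin over 60 mm behind this point.
- board_line (a point): Middle of the dark pencil line (3 mm wide) right across the board's top, 170 mm from the outer end, 12 mm above the underside; axes as the board's. At first it is under the upper shelf. Once it is level with the rack's front edge, the loaded board tips outward unless held; 2 to 4 N at the batten keep it level.
- mug_left_mid (a point): Centre, half-way up, of the white mug on the left of the board; 76 mm across, 85 mm high, about 0.3 kg, its handle towards the back of the rack. It stands loose on the board.
- mug_right_mid (a point): The same for the like mug on the right of the board.
- plate_mid (a point): Centre of the dark green plate (170 mm across, 22 mm high), loose on the table in front of the rack, beyond the reach of the drawn-out board.
- tin_mid (a point): Centre of the round steel pencil tin (68 mm across, 85 mm high, pencils to 175 mm), loose on the table beside the drawn-out board's path, on its right seen from the front.
- glue_mid (a point): Centre of the white glue jar (56 mm across, 75 mm high), loose on the table on the other (left) side of that path, near the drawn-out board's outer end.
There are look-alikes about, which are no part of the job. What is shaped like the part that bears mug_right_mid but yellow is not meant.

How it is judged:
By the outcome, as a careful person would: the job done as asked, in the order asked, and still so for the second after the job is handed in, while the arm keeps its last pose, push and grip.
It also fails if it takes over 51 s, if anything falls off the work surface, if the arm or the gripper's body presses on something with over 40 N, if the wrist force passes 120 N, or if a joint passes its speed limit or range.

ROBOT

A 6-joint arm with a two-finger parallel gripper is mounted at the origin on the work surface. World frame = base frame: x ahead of the robot, y to its left, z up, the work surface at z = 0. Lengths are in m, angles in degrees, forces in N, time in s.
With the tool pointing down it reaches from about 0.35 to 0.875 m from the base axis. Payload 4.2 kg.
Tool frame: the origin (TCP) lies midway between the tips of the shut fingers; the grasp point (between the pads) lies 19 mm behind it; y points along the fingers, z is the direction in which the jaws open and shut, and the axes are right-handed (so a half turn about y gives the same grasp; the last joint's range is limited). The gripper opens to 87 mm and grips with 3 to 60 N. Pads are 19 mm wide; open, the fingers measure 117 mm over their backs; the gripper's body (75 mm by 190 mm) begins 51 mm behind the grasp point.
Start: joints at [-57.491, 22.042, 0.453, 0, -68.411, -14.817], TCP at [0.19, -0.595, 0.223] pointing down, gripper open.
Joint ranges: [-179.83, 179.83], [-69.29, 118.12], [-61.27, 80.66], [-181.25, 117.63], [-171.15, -9.14], [-177.46, 177.46]. Speed limits (degrees/s): [159.86, 159.86, 180, 180, 180, 180].

INTERFACE

Orientations are given as [roll, pitch, yaw] about the fixed x, y, z axes, in that order (R = Rz(yaw) Ry(pitch) Rx(roll)).
In Python, from workcell import env gives the robot as it stands. The module is installed in compiled form; this text tells all that it offers. Calls block until the motion is done:
- env.goto(position, orientation): joint-space move of the TCP to a pose.
- env.move_straight(position, rotation=None, rate=0.15, force_limit=None): straight line of the TCP; rotation=None keeps the orientation; rate is the mean speed in m/s. With force_limit (N) it stops when the force on the tool has changed by that much, and returns True; else False.
- env.set_joints(angles): joint-space move.
- env.gripper_to(opening, grasp_force=None): opening from 0.0 (shut) to 1.0 (fully open); grasp_force is the grip in N (None keeps the last); returns when the fingers have stopped.
- env.dwell(seconds).
- env.inverse_kinematics(position, orientation): joint angles nearest the present ones, or None.
- env.read_state(): the state.
- env.grab_frame(name): name is "scene" or "top" or "wrist"; returns a dict with "image" (400x640x3 uint8, blue, green, red), "fx", "fy", "cx", "cy" (pixels), "position" and "orientation" of the camera in the world. Camera axes: x right, y up, looking along -z (the intrinsics and any distortion apply to the point x, -y, -z); pixel columns grow to the right and rows downward; lengths in m; the calibration is good to about 2 mm. A picture is of the moment at which its call begins. There is no depth.
A pose or a line that the arm cannot do raises env.Unreachable and nothing moves.
- env.close_job(): hands the job in, once; it reports no verdict.
Trained networks look in a picture, given as the dict that the camera call returned (one of the last four; its "shot" number tells which), for a name from the list of things; names that differ only in an ending like _2 or _b are one class to them, and where a whole thing is asked for, a point or a joint stands for the part that bears it (a point fixed in the world has none). Each returns a list of dicts, best first, with "score" (0 to 1); they miss things now and then, are a little off and sometimes report something else, mostly with a low value. They report only what shows in the picture. A call takes as long as a camera call. They do not tell look-alikes from the thing itself.
- env.search_frame(picture, thing): "xyz" ([x, y, z] in m, in world coordinates, good to about 4 mm: the middle of the surface that is visible of it).
- env.trace(picture, thing): "mask" (400x640 bool, what is visible of it).
The state is a dict: "clock": time; "joint_positions": joint angles; "qvel": joint speeds; "joint_torque": joint torques, N m; "position": TCP position; "tool_rot": TCP orientation; "force": force on the tool from outside, world axes, zero at the start; "wrist_torque": the same for the moment, N m; "opening": opening from 0.0 (shut) to 1.0 (fully open).
Only numpy, scipy, OpenCV 4.12 (cv2) and the standard library are available. Lean on these libraries where they do the work, as an engineer would, in place of code of your own. Each camera call takes 0.05 s, during which the arm holds its last target.

## Working session

There is one attempt and no reset: what is moved stays moved. The work goes in short steps, each a Python script; the robot and the scene stay as the last script left them, time stands still between calls to the robot, and variables do not carry over. Pictures are saved under pics/ and viewed, and the job is handed in when it is done.

```bash
ls; mkdir -p pics; python3 - <<'E'
from workcell import env
import cv2
for n in ("scene","top","wrist"):
    p=env.grab_frame(n); cv2.imwrite(f"pics/a_{n}.png",p["image"]); print(n,p["position"],p["orientation"],p["fx"],p["fy"],p["cx"],p["cy"],p.keys())
s=env.read_state(); print(s)
E
```

```text
pics
scene [0.92762236 0.3962974  1.00763146] [ 30.23263555  -0.53457106 132.60530487] 365.6202954426411 365.6202954426411 315.16859772399295 195.59202679481567 dict_keys(['image', 'fx', 'fy', 'cx', 'cy', 'position', 'orientation', 'shot'])
top [0.3631446  0.06550723 0.97818248] [ 10.86852663  -0.789115   -89.25117458] 367.0294205936128 367.0294205936128 316.5601809885317 200.17460672181957 dict_keys(['image', 'fx', 'fy', 'cx', 'cy', 'position', 'orientation', 'shot'])
wrist [ 0.11704339 -0.6189501   0.38265097] [-1.62002426e+01 -8.28718233e-02  1.07628954e+02] 353.77327813536493 353.77327813536493 321.01733017165725 196.35849780103814 dict_keys(['image', 'fx', 'fy', 'cx', 'cy', 'position', 'orientation', 'shot'])
{'clock': 0.15, 'joint_positions': array([-5.74887468e+01,  2.20825476e+01,  3.97086743e-01, -1.85207280e-02,
       -6.84113182e+01, -1.48178847e+01]), 'qvel': array([-0.02668769, -0.14665808,  0.1800192 ,  0.0948147 ,  0.02115815,
       -0.08260931]), 'joint_torque': array([ 3.61150751e-04, -3.91053915e+01,  1.87586117e+01,  4.22229186e+00,
        1.23888414e-02, -1.52784128e-04]), 'position': array([ 0.18983169, -0.5949971 ,  0.22169146]), 'tool_rot': array([-8.99020370e+01,  8.11365598e-03,  1.76865463e+01]), 'force': array([-0.31581459,  0.28422103, -0.24535641]), 'wrist_torque': array([-0.01809936, -0.03246835, -0.04515855]), 'opening': 0.9972787508168885}
```

View pics/a_scene.png

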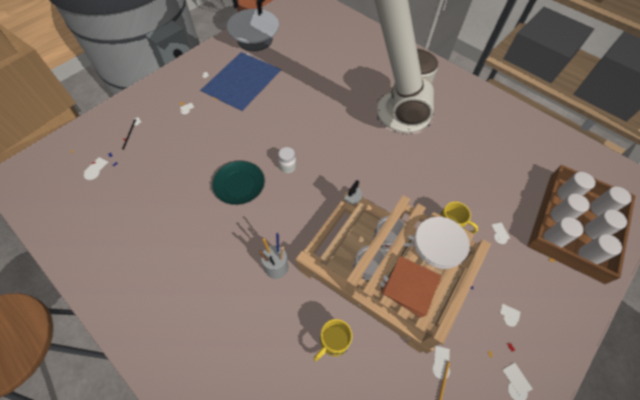

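View pics/a_top.png

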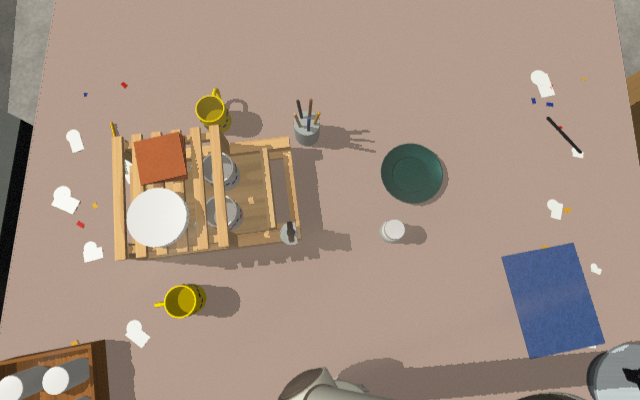

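View pics/a_wrist.png

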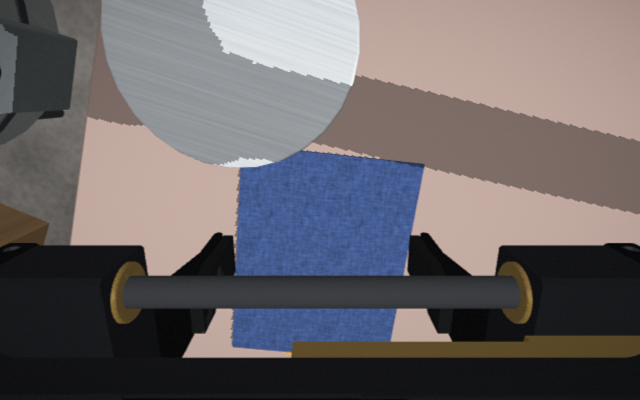

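Rack on the left of the top view, front edge facing right (world −y), knob at (290,232), batten at (268,190), line not visible (under the shelf). Mugs to work with: (220,170) and (222,213); yellow ones at (212,110) and (184,301) are look-alikes, also white mugs in the crate bottom left.

```bash
cat > h.py <<'E'
import numpy as np, cv2
from scipy.spatial.transform import Rotation as R
from workcell import env
def rot(e): return R.from_euler('xyz',e,degrees=True).as_matrix()
def px2w(p,u,v,z):
    d=rot(p["orientation"])@np.array([(u-p["cx"])/p["fx"],-(v-p["cy"])/p["fy"],-1.])
    return p["position"]+d*(z-p["position"][2])/d[2]
def w2px(p,X):
    c=rot(p["orientation"]).T@(np.asarray(X)-p["position"])
    return np.array([p["cx"]+p["fx"]*c[0]/-c[2], p["cy"]-p["fy"]*c[1]/-c[2]])
E
python3 - <<'E'
from h import *
for n in ("top","scene"):
    p=env.grab_frame(n)
    for t in ("rack","rack_edge","latch","latch_grip","board_grip","board_line","mug_left_mid","mug_right_mid","plate_mid","tin_mid","glue_mid"):
        try:
            for d in env.search_frame(p,t)[:4]: print(n,t,round(d["score"],2),d["xyz"].round(3) if hasattr(d["xyz"],'round') else d["xyz"], w2px(p,d["xyz"]).round())
        except Exception as e: print(t,e)
    im=p["image"]
    c=im[120:270,100:320] if n=="top" else im[180:350,290:500]
    cv2.imwrite(f"pics/b_{n}.png",cv2.resize(c,None,fx=3.6,fy=3.5,interpolation=cv2.INTER_CUBIC))
print(env.read_state()["clock"])
E
```

```text
top rack 0.64 [0.5228, 0.3565, 0.1898] [179. 194.]
top rack_edge 0.56 [0.5188, 0.3607, 0.191] [177. 196.]
top latch 0.88 [0.4473, 0.118, 0.0965] [290. 235.]
top latch_grip 0.75 [0.4519, 0.1154, 0.0969] [291. 233.]
top board_grip 0.8 [0.5472, 0.2266, 0.0691] [249. 195.]
top board_grip 0.64 [0.6264, -0.2036, 0.0114] [411. 174.]
top board_line 0.96 [0.5482, 0.2245, 0.0722] [249. 195.]
top mug_left_mid 0.69 [0.6, 0.2814, 0.1174] [224. 170.]
top mug_right_mid 0.95 [0.2861, 0.3837, 0.043] [181. 301.]
top mug_right_mid 0.88 [0.7874, 0.3382, 0.0482] [213. 109.]
top mug_right_mid 0.57 [0.5998, 0.2807, 0.1186] [224. 170.]
top plate_mid 0.81 [0.6292, -0.203, 0.0129] [411. 173.]
top tin_mid 0.73 [0.7212, 0.0868, 0.086] [305. 129.]
top glue_mid 0.55 [0.4485, 0.1154, 0.092] [291. 234.]
scene rack_edge 0.69 [0.5775, 0.3764, 0.1864] [408. 273.]
scene latch 0.55 [0.457, 0.1227, 0.0979] [353. 195.]
scene latch_grip 0.62 [0.4618, 0.1232, 0.0959] [352. 197.]
scene board_grip 0.55 [0.5484, 0.2179, 0.0731] [357. 241.]
scene board_line 0.77 [0.5467, 0.2184, 0.0742] [358. 241.]
scene board_line 0.52 [0.4765, 0.276, 0.118] [393. 230.]
scene board_line 0.33 [0.4613, 0.1224, 0.0919] [352. 197.]
scene mug_left_mid 0.86 [0.4774, 0.2745, 0.1174] [392. 230.]
scene mug_left_mid 0.45 [0.5788, 0.3768, 0.1885] [408. 274.]
scene mug_left_mid 0.3 [0.5459, 0.2219, 0.076] [359. 241.]
scene mug_right_mid 0.87 [0.7691, 0.3346, 0.0224] [336. 337.]
scene mug_right_mid 0.63 [0.5882, 0.2917, 0.1183] [372. 263.]
scene mug_right_mid 0.56 [0.2653, 0.3788, 0.058] [460. 212.]
scene plate_mid 0.72 [0.621, -0.2082, 0.0136] [239. 180.]
scene tin_mid 0.75 [0.7457, 0.0936, 0.0862] [274. 260.]
scene tin_mid 0.62 [0.5811, 0.3753, 0.1865] [406. 274.]
scene glue_mid 0.7 [0.4783, -0.1198, 0.0646] [288. 160.]
1.35
```

View pics/b_top.png

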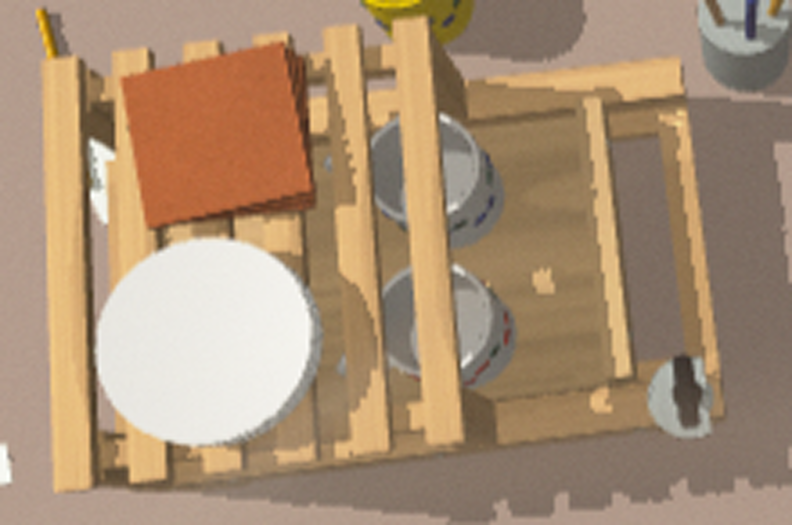

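View pics/b_scene.png

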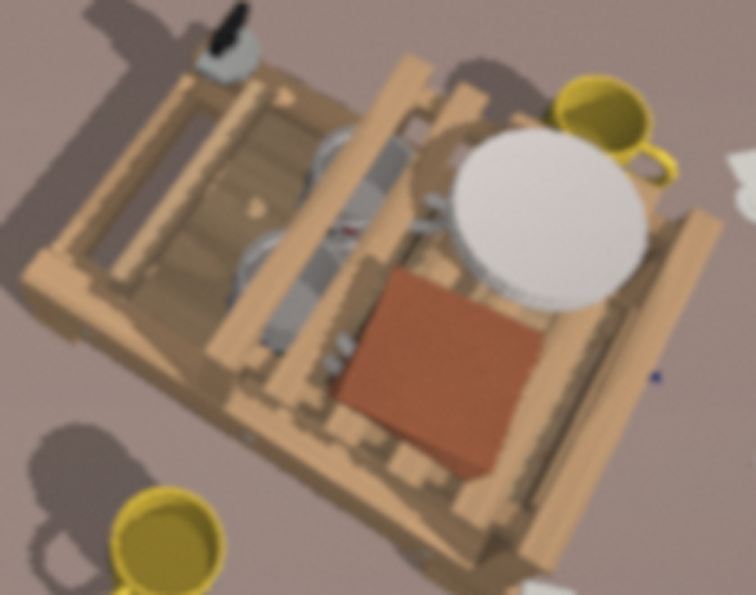

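```bash
python3 - <<'E'
from h import *
p=env.grab_frame("top")
def c(u,v): return 100+u/3.6,120+v/3.5
for nm,u,v,z in [("FR",683,60,.084),("FRb",683,95,.084),("FL",722,415,.07),("batR",590,97,.107),("batL",618,378,.107),("knob",685,385,.13),("outR",470,85,.084)]:
    print(nm,px2w(p,*c(u,v),z).round(3))
env.goto([0.515,0.18,0.36],[-90,0,0])
for n in ("wrist","top"):
    p=env.grab_frame(n); cv2.imwrite(f"pics/c_{n}.png",p["image"]); print(p["position"],p["orientation"])
s=env.read_state(); print(s["clock"],s["position"],s["tool_rot"],s["joint_positions"].round(1))
E
```

```text
FR [0.698 0.126 0.084]
FRb [0.672 0.126 0.084]
FL [0.441 0.094 0.07 ]
batR [0.661 0.188 0.107]
batL [0.462 0.162 0.107]
knob [0.455 0.116 0.13 ]
outR [0.676 0.276 0.084]
[0.43871571 0.17911367 0.52095037] [-1.62027352e+01  4.64404307e-02  8.98924153e+01]
[0.3631446  0.06550723 0.97818248] [ 10.86852663  -0.789115   -89.25117458]
4.4917 [0.51518641 0.17949078 0.35986979] [-9.00117471e+01  1.16375733e-02 -5.21867195e-02] [  36.2   10.5    3.7    0.   -83.2 -126.3]
```

View pics/c_wrist.png

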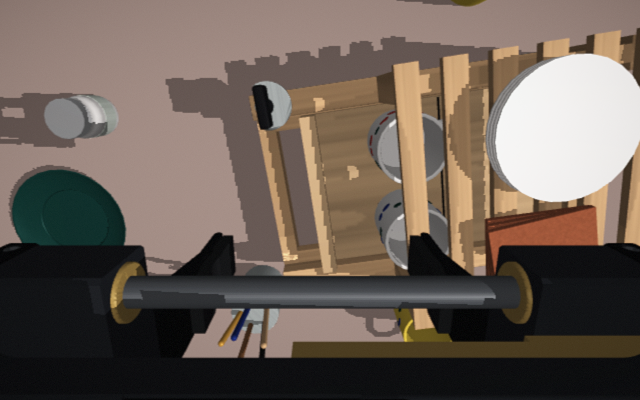

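```bash
python3 - <<'E'
from h import *
im=cv2.imread("pics/c_wrist.png")
cv2.imwrite("pics/c2.png",cv2.resize(im[60:285,230:460],None,fx=3.4,fy=2.6,interpolation=cv2.INTER_CUBIC))
E
```

```text
(no output)
```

View pics/c2.png

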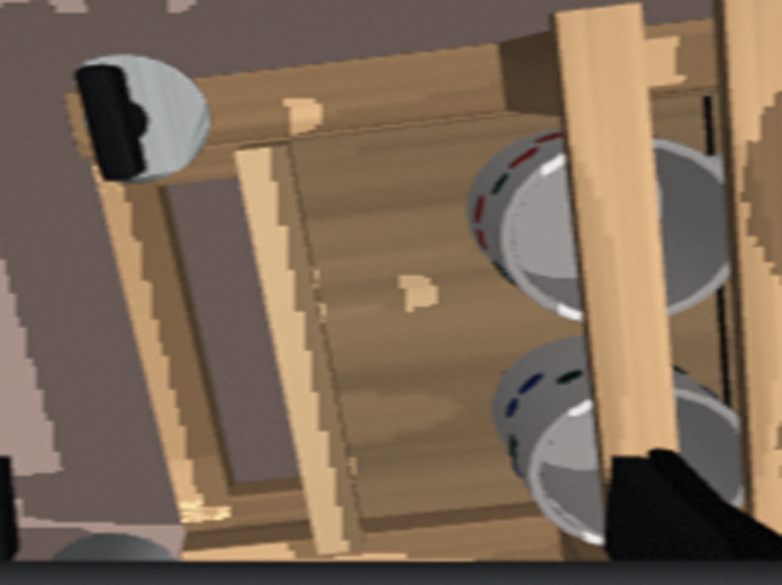

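```bash
cat > fit.py <<'E'
from h import *
from scipy.optimize import least_squares
E
python3 - <<'E'
from h import *
p=dict(position=np.array([0.43871571,0.17911367,0.52095037]),orientation=np.array([-16.2027352,0.0464404307,89.8924153]),fx=353.77327813536493,fy=353.77327813536493,cx=321.01733017165725,cy=196.35849780103814)
c=lambda u,v:(230+u/3.4,60+v/2.6)
P={}
for nm,u,v,z in [("rail1",200,78,.084),("rail2",495,43,.084),("batLo",236,153,.107),("batRo",318,555,.107),("batLi",270,148,.107),("batRi",350,552,.107),("fr1",97,168,.06),("fr2",183,525,.06),("k1",76,68,.142),("k2",120,65,.142),("k3",145,175,.142),("k4",105,180,.142),("shelf1",555,12,.19),("shelf2",607,460,.19)]:
    P[nm]=px2w(p,*c(u,v),z)[:2]; print(nm,P[nm].round(4))
def ang(a,b): d=P[b]-P[a]; return np.degrees(np.arctan2(d[1],d[0]))
print(ang("rail1","rail2")-90, ang("batLo","batRo"),ang("batLi","batRi"),ang("fr1","fr2"),ang("k1","k4"),ang("k2","k3"),ang("shelf1","shelf2"))
print("batlen",np.linalg.norm(P["batLo"]-P["batRo"]),"knob",np.mean([P[k] for k in("k1","k2","k3","k4")],0),"bat",np.mean([P[k] for k in("batLo","batRo","batLi","batRi")],0))
E
```

```text
rail1 [0.4346 0.1407]
rail2 [0.4197 0.2427]
batLo [0.4665 0.154 ]
batRo [0.6635 0.1816]
batLi [0.4644 0.1655]
batRi [0.6618 0.1939]
fr1 [0.4768 0.0986]
fr2 [0.6705 0.125 ]
k1 [0.4313 0.1086]
k2 [0.4302 0.1219]
k3 [0.4728 0.1277]
k4 [0.4748 0.1152]
shelf1 [0.4144 0.2424]
shelf2 [0.5776 0.2668]
8.311656680234577 7.9908050008724345 8.18493570368659 7.752744102776847 8.603233456895898 7.762197377977424 8.501329977263355
batlen 0.19889990875260274 knob [0.45229027 0.11831843] bat [0.56402557 0.17372683]
```

Rack yaw ≈ 8.1°; knob at (0.452, 0.118); batten centre ≈ 65 mm inside the front edge. All of this agrees with the given sizes. A vertical grip there would put the gripper body under/into the shelf slat, so I'll start with a tilted grip and regrip upright later. First the knob.

```bash
cat >> h.py <<'E'
YAW=8.1
xh=np.array([-np.sin(np.radians(YAW)),np.cos(np.radians(YAW)),0]); yh=np.array([-np.cos(np.radians(YAW)),-np.sin(np.radians(YAW)),0])
# knob-based origin: front edge middle
FX=0.0307; CY=-0.583
def rk(x,y,z): return xh*(x+FX)+yh*(y+CY)+np.array([0,0,z])
def inrk(w): return np.array([xh@w-FX, yh@w-CY, w[2]])
def st():
    s=env.read_state(); print("t",round(s["clock"],2),"rk",inrk(s["position"]).round(4),"rot",s["tool_rot"].round(2),"F",s["force"].round(1),"M",s["wrist_torque"].round(2),"op",round(s["opening"],3)); return s
E
python3 - <<'E'
from h import *
K=np.array([0.4523,0.1183,0])
print(inrk(K))
env.gripper_to(0.5,25)
env.goto(K+[0,0,.19],[-90,0,YAW])
st()
print(env.move_straight(K+[0,0,.150],rate=.1))
p=env.grab_frame("wrist"); cv2.imwrite("pics/d.png",p["image"][:,:])
print(env.move_straight(K+[0,0,.110],rate=.06,force_limit=6)); st()
E
```

```text
[0.02269017 0.11854368 0.        ]
t 6.27 rk [0.0232 0.1168 0.1914] rot [-89.97  -0.19   8.12] F [ 0.5 -0.3  0.4] M [-0.   -0.04  0.01] op 0.5
False
False
t 7.68 rk [0.0228 0.1183 0.1101] rot [-9.00e+01 -2.00e-02  8.11e+00] F [ 0.5  0.3 -0.2] M [-0.   -0.06 -0.03] op 0.502
```

View pics/d.png

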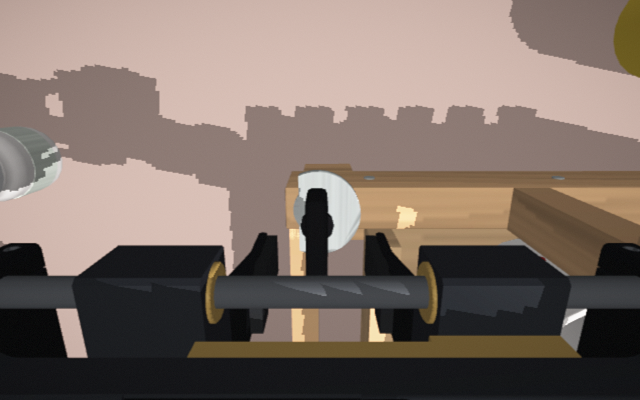

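The bar at column 317 sits centred between the fingers (265 and 375). Grip and turn.

```bash
python3 - <<'E'
from h import *
env.gripper_to(0.0,25); s=st()
P=np.array([0.4523,0.1183,.110])
import time
for d in (30,60,90,94):
    env.move_straight(P,rotation=[-90,0,YAW+d],rate=.15); st()
env.move_straight(P,rotation=[-90,0,YAW+90],rate=.15); st()
E
```

```text
t 8.26 rk [0.0209 0.1186 0.1103] rot [-9.019e+01  4.000e-02  8.150e+00] F [ 3.4 -8.2  0.1] M [-2.3  -1.03  0.04] op 0.211
t 8.93 rk [0.021  0.1186 0.1103] rot [-90.12   0.11  38.11] F [ 2.8 -7.   0.3] M [-2.02 -0.89 -0.07] op 0.207
t 9.61 rk [0.0211 0.1187 0.1103] rot [-90.04   0.16  68.14] F [ 2.7 -6.9  1.2] M [-1.87 -0.64  0.03] op 0.211
t 10.28 rk [0.0211 0.1189 0.1102] rot [-89.93   0.16  98.14] F [ 2.6 -6.5  0.6] M [-1.89 -0.51  0.02] op 0.21
t 10.53 rk [0.0214 0.1189 0.1102] rot [-89.93   0.11 102.02] F [ 2.1 -6.9  2.1] M [-1.67 -0.36 -0.03] op 0.21
t 10.78 rk [0.0214 0.1188 0.1102] rot [-89.94   0.13  98.04] F [ 1.4 -5.3  1.4] M [-1.74 -0.38  0.05] op 0.209
```

```bash
python3 - <<'E'
from h import *
p=env.grab_frame("top"); cv2.imwrite("pics/e0.png",cv2.resize(p["image"][180:280,220:360],None,fx=5,fy=5))
env.gripper_to(0.42); 
P=np.array([0.4523,0.1183,.110])
env.move_straight(P+[0,0,.045],rate=.12); st()
p=env.grab_frame("wrist"); cv2.imwrite("pics/e.png",p["image"])
E
```

```text
t 12.01 rk [0.0226 0.119  0.1547] rot [-8.997e+01 -2.000e-02  9.808e+01] F [ 0.6 -0.7 -0.8] M [-0.01  0.13  0.  ] op 0.422
```

View pics/e.png

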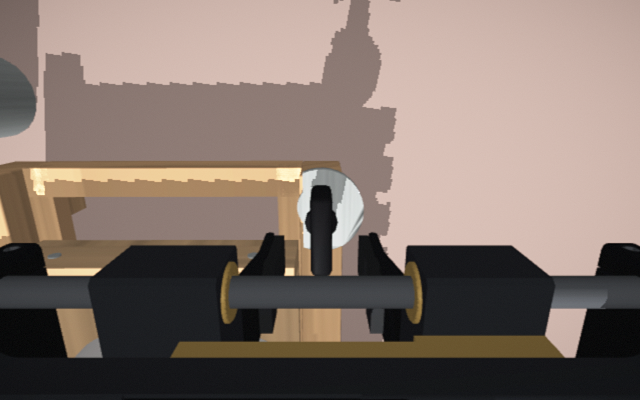

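View pics/e0.png

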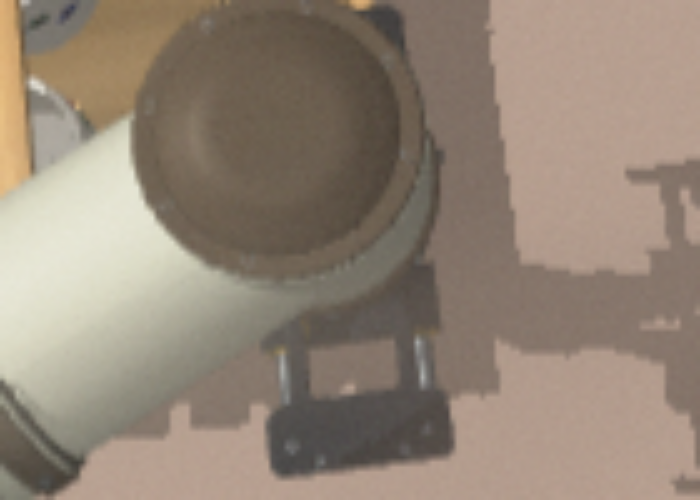

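The bar now lies along the rack's depth and the plate's flat faces the board, so the latch is open and stays so when released. Now the tilted grip on the batten.

```bash
sed -i 's/^FX=.*/FX=0.0295; CY=-0.583/' h.py; cat >> h.py <<'E'
def tool(x,y,z,phi):  # grasp point in rack -> tcp,orient
    a=np.sin(np.radians(phi))*xh-np.cos(np.radians(phi))*np.array([0,0,1])
    return rk(x,y,z)+.019*a, [-90+phi,0,YAW], a
E
python3 - <<'E'
from h import *
s=env.read_state()
env.move_straight(s["position"]+[0,0,.06],rate=.2)
env.gripper_to(0.45,12)
T,o,a=tool(.0655,0,.099,10)
env.goto(T-.10*a,o); st()
env.move_straight(T-.035*a,rate=.12); st()
p=env.grab_frame("wrist"); cv2.imwrite("pics/f.png",p["image"])
p=env.grab_frame("scene"); cv2.imwrite("pics/f_s.png",cv2.resize(p["image"][120:320,250:520],None,fx=2.9,fy=2.9))
E
```

```text
t 14.06 rk [0.0514 0.0003 0.1788] rot [-8.001e+01  1.000e-02  8.160e+00] F [-0.7 -0.4 -0.9] M [-0.38 -0.07  0.06] op 0.452
t 14.75 rk [ 0.0628 -0.0005  0.1154] rot [-8.00e+01 -7.00e-02  8.13e+00] F [-0.   0.9 -0.8] M [-0.34 -0.08  0.05] op 0.45
```

View pics/f.png

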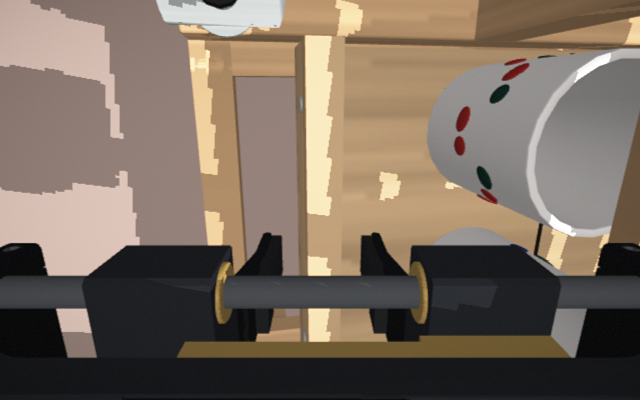

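View pics/f_s.png

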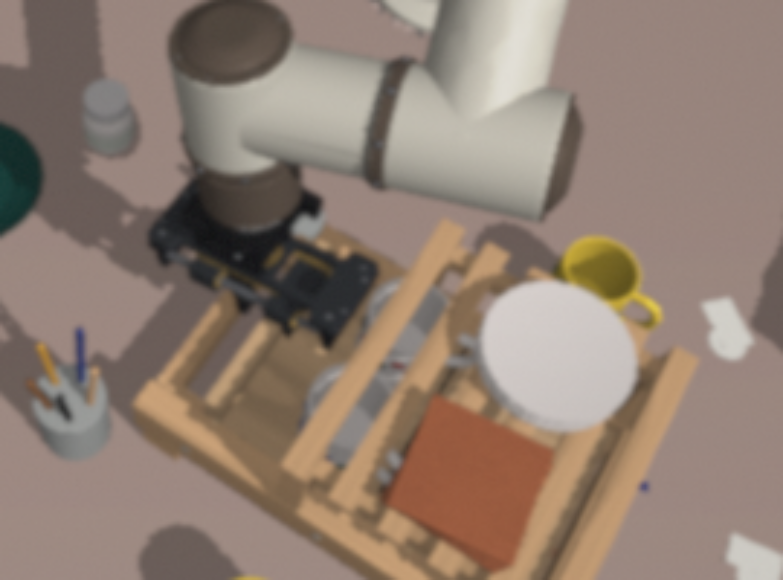

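```bash
python3 - <<'E'
from h import *
T,o,a=tool(.0655,0,.099,10)
print(env.move_straight(T,rate=.06,force_limit=6)); st()
env.gripper_to(0.0,12); st()
p=env.grab_frame("scene"); cv2.imwrite("pics/g_s.png",cv2.resize(p["image"][120:320,250:520],None,fx=2.9,fy=2.9))
s=env.read_state()
print(env.move_straight(s["position"]-.01*xh,rate=.03,force_limit=25)); st()
print(env.move_straight(s["position"]-.05*xh,rate=.05,force_limit=25)); st()
p=env.grab_frame("wrist"); cv2.imwrite("pics/g.png",p["image"])
E
```

```text
False
t 15.58 rk [ 0.0688 -0.0002  0.0803] rot [-8.001e+01 -1.000e-02  8.110e+00] F [ 0.4  0.2 -0.6] M [-0.37 -0.    0.  ] op 0.448
t 16.05 rk [ 0.0684 -0.0001  0.0805] rot [-8.003e+01 -1.000e-02  8.110e+00] F [-0.2 -2.8  1. ] M [-1.06 -0.16  0.07] op 0.248
False
t 16.6 rk [ 0.0602 -0.0004  0.0806] rot [-7.985e+01 -7.000e-02  8.090e+00] F [-1.1  4.1  0.1] M [0.79 0.12 0.02] op 0.246
False
t 17.55 rk [ 0.0203 -0.0005  0.0806] rot [-7.984e+01 -7.000e-02  8.090e+00] F [-0.3  5.2 -0.5] M [ 0.93  0.11 -0.03] op 0.244
```

View pics/g.png

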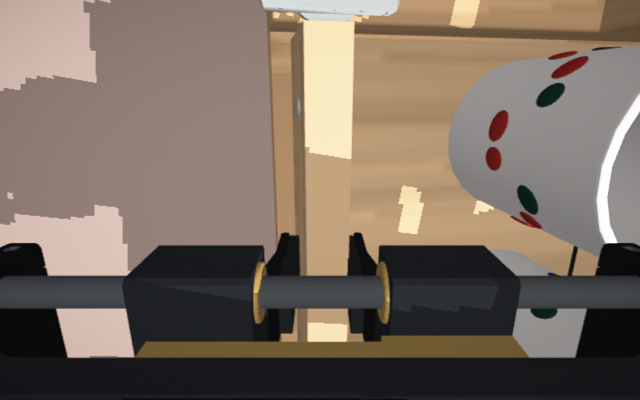

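```bash
python3 - <<'E'
from h import *
env.gripper_to(0.42,30)
T,o,a=tool(.0655-.048,0,.099,10)
env.move_straight(T-.045*a,rate=.15)
T,o,a=tool(.0170,0,.110,0)
env.move_straight(T+[0,0,.04],rotation=o,rate=.12); st()
p=env.grab_frame("wrist"); cv2.imwrite("pics/i.png",p["image"])
r=env.move_straight(T,rate=.06,force_limit=5); print(r); st()
E
```

```text
t 18.98 rk [0.018  0.0014 0.1293] rot [-90.01   0.2    8.22] F [ 0.1 -0.1 -0.2] M [-0.03  0.01 -0.05] op 0.423
False
t 19.85 rk [ 0.0171 -0.0003  0.0912] rot [-9.00e+01 -3.00e-02  8.11e+00] F [-0.   0.8  1. ] M [0.01 0.03 0.05] op 0.42
```

View pics/i.png

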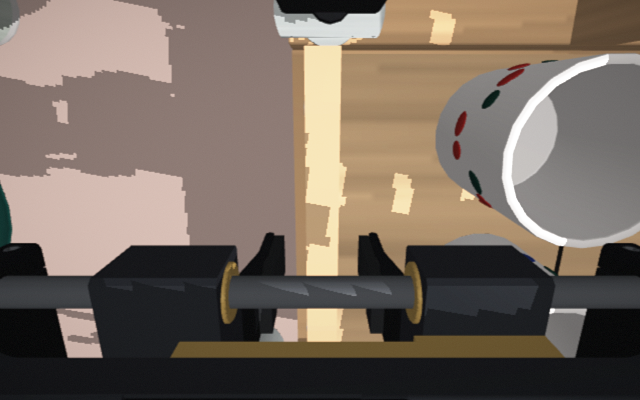

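```bash
python3 - <<'E'
from h import *
env.gripper_to(0.0,30); s=st()
T=rk(-.02,0,0); T[2]=s["position"][2]
print(env.move_straight(T,rate=.05,force_limit=25)); st()
T=rk(-.145,0,0); T[2]=s["position"][2]
print(env.move_straight(T,rate=.06,force_limit=25)); st()
for n in("wrist","scene","top"):
    p=env.grab_frame(n); cv2.imwrite(f"pics/j_{n}.png",p["image"])
    for d in env.search_frame(p,"board_line")[:2]: print(n,d["score"],inrk(np.array(d["xyz"])).round(4),w2px(p,d["xyz"]))
st()
E
```

```text
t 20.33 rk [ 0.0179 -0.0003  0.0914] rot [-8.993e+01 -7.000e-02  8.120e+00] F [-1.1  4.1  1.2] M [ 1.32  0.41 -0.04] op 0.205
False
t 21.23 rk [-0.019  -0.0006  0.0913] rot [-89.92  -0.09   8.1 ] F [ 0.1  4.9 -0.5] M [ 1.59  0.1  -0.03] op 0.204
False
t 23.46 rk [-0.1438  0.0005  0.0905] rot [-8.989e+01  6.000e-02  8.060e+00] F [-1.6  5.5 -2. ] M [ 2.04  0.21 -0.04] op 0.204
wrist 0.62 [-0.1069  0.0538  0.0731] [395.25552535 141.55921588]
scene 0.94 [ 0.0457 -0.0205  0.0718] [332.30798162 237.4376953 ]
scene 0.73 [-0.0439 -0.1658  0.084 ] [274.28675488 259.3454715 ]
top 0.97 [0.1087 0.0227 0.0697] [252.71978086 200.180769  ]
t 23.76 rk [-0.1438  0.0005  0.0904] rot [-8.989e+01  6.000e-02  8.060e+00] F [-1.1  6.1 -1.3] M [ 2.06  0.18 -0.06] op 0.207
```

View pics/j_wrist.png

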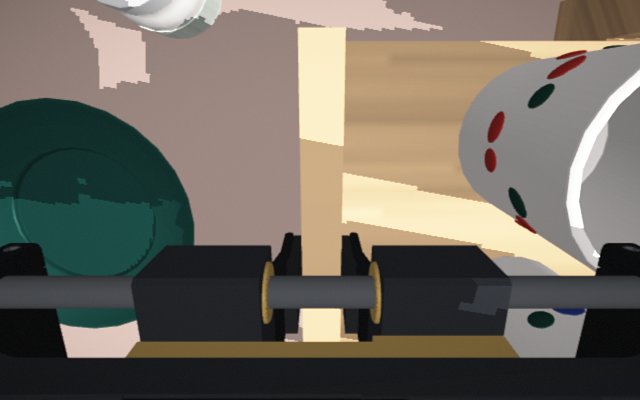

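View pics/j_scene.png

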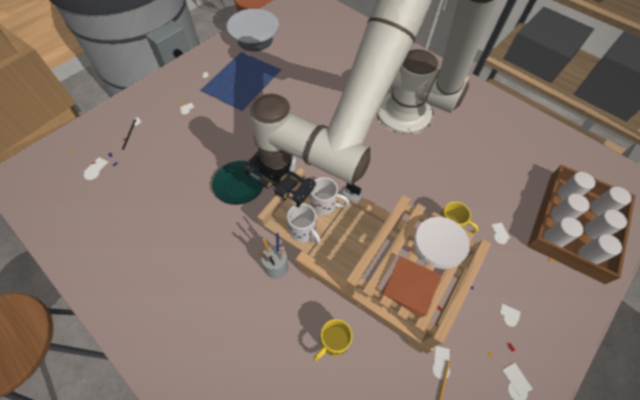

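View pics/j_top.png

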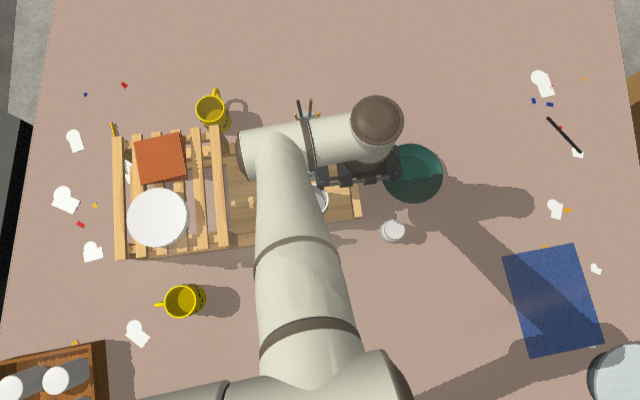

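```bash
python3 - <<'E'
from h import *
im=cv2.imread("pics/j_scene.png")
cv2.imwrite("pics/k.png",cv2.resize(im[170:280,250:390],None,fx=5.4,fy=5.4,interpolation=cv2.INTER_CUBIC))
p=env.grab_frame("scene")
for x in(0,.0155):
  for y in (-.1,0,.1): print(x,y,((w2px(p,rk(x,y,.072))-[250,170])*5.4).round())
print(((w2px(p,rk(0,-.133,.084))-[250,170])*5.4).round(),((w2px(p,rk(0,.133,.084))-[250,170])*5.4).round())
print(((w2px(p,rk(-.1445-.009,-.1,.107))-[250,170])*5.4).round(),((w2px(p,rk(-.1445-.009,.1,.107))-[250,170])*5.4).round())
E
```

```text
0 -0.1 [282. 436.]
0 0 [393. 289.]
0 0.1 [495. 153.]
0.0155 -0.1 [307. 452.]
0.0155 0 [418. 304.]
0.0155 0.1 [519. 167.]
[243. 479.] [529.  99.]
[ 36. 249.] [265. -16.]
```

View pics/k.png

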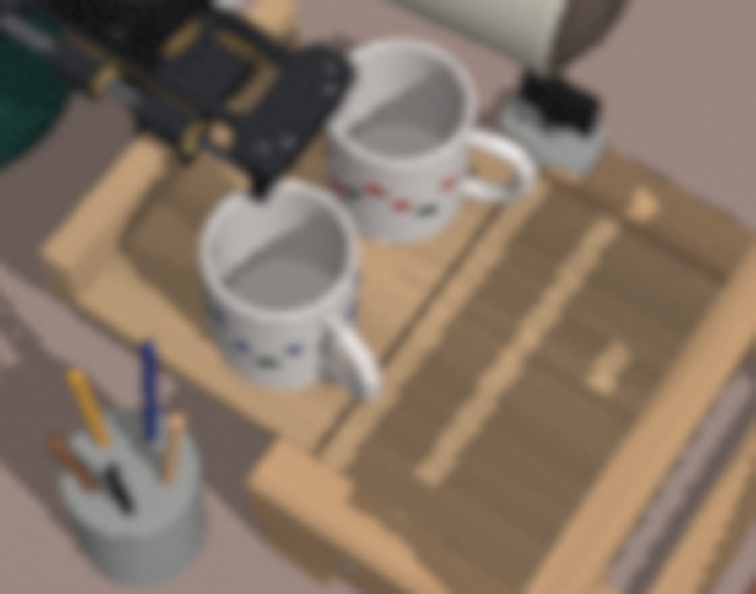

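The pencil line runs from (320,450) to (480,230) in the crop, about 15–17 mm behind the rail's front end. Both mugs stand and the body clears them. Drawing the rest.

```bash
python3 - <<'E'
from h import *
s=env.read_state()
T=rk(-.1622,0,0); T[2]=.0912
print(env.move_straight(T,rate=.03,force_limit=25)); env.dwell(.3); st()
p=env.grab_frame("scene"); im=p["image"]
cv2.imwrite("pics/l.png",cv2.resize(im[170:280,240:380],None,fx=5.4,fy=5.4,interpolation=cv2.INTER_CUBIC))
g=cv2.cvtColor(im,cv2.COLOR_BGR2GRAY).astype(np.float32)
xs=np.arange(-.02,.03,.001)
for y in (-.09,-.08,-.03,-.01,0,.01,.02,.09):
    v=[float(cv2.remap(g,np.float32([[q[0]]]),np.float32([[q[1]]]),cv2.INTER_CUBIC)[0,0]) for q in (w2px(p,rk(x,y,.072)) for x in xs)]
    print(y,"min at",xs[int(np.argmin(v))].round(4),np.round(v[::2]).astype(int))
for y in (-.128,-.118,-.110):
    v=[float(cv2.remap(g,np.float32([[q[0]]]),np.float32([[q[1]]]),cv2.INTER_CUBIC)[0,0]) for q in (w2px(p,rk(x,y,.084)) for x in xs)]
    print("rail",y,"grad at",xs[int(np.argmax(np.abs(np.gradient(v))))].round(4),np.round(v[::2]).astype(int))
E
```

```text
False
t 24.83 rk [-0.1612  0.0008  0.0902] rot [-89.9    0.1    8.06] F [-0.4  5.9 -1.4] M [ 1.84  0.21 -0.03] op 0.203
-0.09 min at 0.0 [155 155 155 155 155 156 155 153 141 124 116 127 142 154 156 155 155 156
 156 156 156 156 156 156 156]
-0.08 min at 0.0 [160 160 160 160 160 161 159 156 142 125 117 128 145 158 160 160 160 160
 160 160 160 159 160 160 157]
-0.03 min at 0.0 [157 154 151 150 148 149 148 145 137 120 111 118 135 145 148 149 149 149
 149 149 150 150 148 149 149]
-0.01 min at 0.0 [157 158 158 158 158 159 160 156 146 130 120 127 142 155 159 159 159 159
 159 159 159 159 159 159 159]
0 min at 0.0 [163 163 162 162 163 164 163 158 149 131 120 128 146 158 162 163 163 163
 163 163 163 163 163 163 159]
0.01 min at 0.0 [157 156 155 155 156 156 155 151 140 122 112 119 136 150 156 156 156 156
 156 156 156 156 156 156 155]
0.02 min at 0.0 [161 162 161 161 161 162 162 158 148 132 121 127 144 157 161 162 162 162
 162 162 162 163 163 162 161]
0.09 min at -0.002 [147 149 149 147 146 144 139 133 126 124 128 141 153 160 160 157 152 150
 149 149 149 149 149 149 149]
rail -0.128 grad at 0.0 [ 96  96  96  96  96  95  96  96  98 106 123 140 153 159 161 160 160 159
 159 159 159 159 158 159 159]
rail -0.118 grad at -0.001 [ 96  97  97  96  95  95  96  96  98 106 129 147 163 166 166 166 166 166
 166 165 165 165 166 165 165]
rail -0.11 grad at 0.0 [ 96  95  96  96  95  95  94  93  96 106 127 149 162 165 167 166 166 166
 165 166 166 166 166 165 166]
```

View pics/l.png

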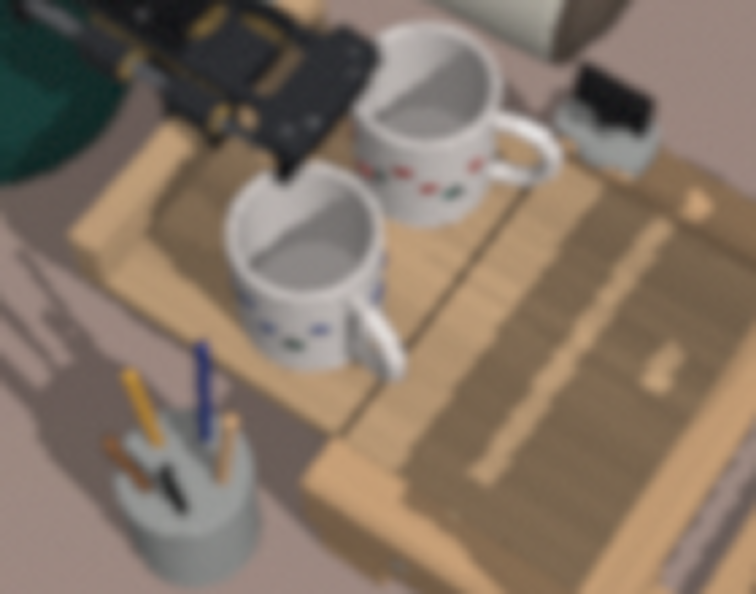

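The line lies at x = 0.000 and the rail's front at ≈ 0.000 in the same picture. The TCP has sagged 1.2 mm since gripping, so I'll raise it to level.

```bash
python3 - <<'E'
from h import *
T=rk(-.1622,0,0); T[2]=.0922
env.move_straight(T,rate=.02); env.dwell(.5); st()
p=env.grab_frame("scene"); im=p["image"]
g=cv2.cvtColor(im,cv2.COLOR_BGR2GRAY).astype(np.float32)
xs=np.arange(-.02,.03,.0005)
for y,z in ((-.08,.072),(0,.072),(.02,.072)):
    v=[float(cv2.remap(g,np.float32([[q[0]]]),np.float32([[q[1]]]),cv2.INTER_CUBIC)[0,0]) for q in (w2px(p,rk(x,y,z)) for x in xs)]
    print(y,xs[int(np.argmin(v))])
cv2.imwrite("pics/m.png",cv2.resize(im[130:290,200:400],None,fx=3.7,fy=3.7,interpolation=cv2.INTER_CUBIC))
for t in("plate_mid","glue_mid","tin_mid","mug_left_mid","mug_right_mid"):
    for d in env.search_frame(p,t)[:3]: print(t,round(d["score"],2),np.round(d["xyz"],3))
q=env.read_state()["qvel"]; print(np.abs(q).max())
E
```

```text
t 25.63 rk [-0.1613  0.0008  0.0909] rot [-89.91   0.11   8.07] F [ 0.8  5.3 -3.6] M [1.69 0.07 0.02] op 0.201
-0.08 1.734723475976807e-17
0 1.734723475976807e-17
0.02 1.734723475976807e-17
plate_mid 0.61 [ 0.634 -0.211  0.011]
glue_mid 0.49 [ 0.475 -0.114  0.053]
tin_mid 0.93 [0.743 0.095 0.085]
mug_left_mid 0.59 [0.516 0.051 0.119]
mug_right_mid 0.88 [0.263 0.377 0.063]
mug_right_mid 0.77 [0.769 0.334 0.021]
mug_right_mid 0.65 [0.631 0.062 0.121]
0.0848107286563403
```

View pics/m.png

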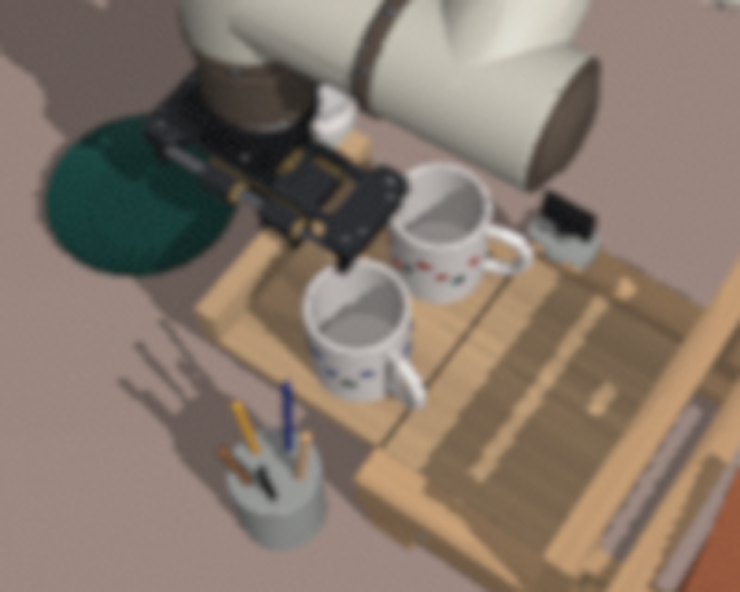

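```bash
python3 - <<'E'
from h import *
st(); env.close_job()
E
```

```text
t 25.93 rk [-0.1613  0.0008  0.0909] rot [-89.91   0.11   8.07] F [-1.1  4.2 -3.3] M [ 1.66  0.11 -0.07] op 0.206
the job is handed in; nothing more can be done
```

The board is drawn out to its pencil line, and I handed the job in at 25.9 s with the gripper still holding the batten and both mugs standing on it.

**What I did**
- **Latch:** I gripped the knob and turned it 90° anticlockwise. After I let go, the wrist picture showed the bar along the rack's depth and the plate's flat facing the board.
- **Drawing the board:** An upright grip at the start would have run the gripper's body into the shelf. I drew the first 48 mm with the tool tilted 10°, let go while the board was still fully on its ledges, then gripped again upright and drew it the rest of the way.

**Last checks**
- **Line:** In the scene picture the line and the rail's front end are level to within about 1 mm. The arm position agrees, with the batten centre 161.3 mm outside the edge against 161 wanted.
- **Level:** The grip had sagged 1.2 mm, so I raised it. It now sits 0.5 mm below where I took hold, carrying about 3.3 N, within the 2 to 4 N expected.
- **Plate, tin and glue jar:** These look undisturbed. The last readings match the first within the noise for the tin and glue jar. The plate's is off by 3 to 13 mm, but the arm partly hid it, and nothing came near it.

**Disagreements:** The `search_frame` network never found the pencil line reliably, so I measured it from the pixels. The knob grip closed to about 18 mm instead of the 12 mm given for the bar, probably on a bulge at its middle that shows in the pictures, but it turned without slipping.

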